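# Turn over the oiled coaster with the turner

### The arm

A 6-joint arm with a two-finger parallel gripper is mounted at the origin on a cart in front of the work surface, level with it; the furniture and walls round the work are solid. World frame = base frame: x ahead of the robot, y to its left, z up, the work surface at z = 0. Lengths are in m, angles in rad, forces in N, time in s.
With the tool pointing down it reaches from about 0.275 to 0.775 m from the base axis. Payload 14.6 kg.
Tool frame: the origin (TCP) lies midway between the tips of the shut fingers; the grasp point (between the pads) lies 19 mm behind it; z points along the fingers, y is the line along which they close (so a half turn about z gives the same grasp; the last joint's range is limited). The gripper opens to 85 mm and grips with 20 to 120 N. Pads are 22 mm wide; open, the fingers measure 114 mm over their backs; the gripper's body (76 mm by 85 mm) begins 54 mm behind the grasp point. The pads swing forward as they close: fully open they stand 13 mm farther back than shut.
Start: joints at [-1.432, 0.263, -0.048, 1.259, 0, 1.415], TCP at [0.152, -0.503, 0.231] pointing down, gripper open.
Joint ranges: [-2.65, 2.65], [-0.89, 1.7], [-1.18, 1.37], [-2.13, 2.11], [-1.35, 1.29], [-3.14, 3.14]. Speed limits (rad/s): [1.89, 1.89, 2.57, 2.79, 3.14, 3.14].

### API

Orientations are given as a rotation vector (axis times angle).
In Python, from cell import arm, claw, ik, state, camera gives the robot as it stands. Calls block until the motion is done:
- arm.move_ptp(position, orientation): joint-space move of the TCP to a pose.
- arm.move_l(position, rot=None, velocity=0.15): straight line of the TCP; rot=None keeps the orientation; velocity is the mean speed in m/s.
- arm.goto_joints(angles): joint-space move.
- claw.set_gripper(opening, newtons=None): opening from 0.0 (shut) to 1.0 (fully open); newtons is the grip in N (None keeps the last); returns when the fingers have stopped.
- arm.hold(seconds).
- ik(position, orientation): joint angles nearest the present ones, or None.
- state(): the state.
- camera(name): name is "scene" or "top" or "wrist"; returns a dict with "frame" (400x640x3 uint8, red, green, blue), "mtx" (3x3 intrinsics, pixels), "world_from_camera" (4x4, takes a point from camera to world coordinates); the wrist camera has in their place "T_tool_cam" (4x4, takes a point from camera to tool coordinates, whose origin is the TCP and whose axes are the flange's). Camera axes: x right, y up, looking along -z (the intrinsics and any distortion apply to the point x, -y, -z); pixel columns grow to the right and rows downward; lengths in m; the calibration is good to about 2 mm. A picture is of the moment at which its call begins: read the wrist's pose just before it. There is no depth.
A pose or a line that the arm cannot do raises arm.PlanningError and nothing moves.
- arm.job_done(): hands the job in; it is judged then, once.
The state is a dict: "clock": time; "joint_positions": joint angles; "dq": joint speeds; "tau": joint torques, N m; "ee_pos": TCP position; "ee_rot": TCP orientation; "contact_force": force on the tool from outside, world axes, zero at the start; "wrist_torque": the same for the moment, N m; "width": opening from 0.0 (shut) to 1.0 (fully open); "finger_force": force on a finger pad.
Only numpy, scipy, OpenCV 4.12 (cv2) and the standard library are available. Lean on these libraries where they do the work, as an engineer would, in place of code of your own. Each camera call takes 0.05 s, during which the arm holds its last target. There are 200 camera calls.

### The job

The wooden coaster on the finishing board has been oiled and lies with its raised ring up. Slide the turner's blade under it, using the batten at the back of the board as a stop and pressing only gently, and turn it over with a quick turn of the wrist, so that it lies flat on the board with the ring underneath; then lay the turner back in its rest as it was and let go. Touch the coaster with the turner only, never with the gripper, and leave the wax tin, brush and sanding block where they are.

Things in the scene. Friction and masses are not known exactly. Their poses are not given: they have to be found in the camera images.
- board: Fixed plywood board on the bench, 220 (x) x 400 (y) x 12 mm, no side walls. Origin: centre of its underside; top 12 mm above. x points away from the robot to the dark batten along the far edge: 20 mm wide, 12 mm above the board's top, near face at x = +90 mm. The turner must not press on the board with more than 10 N.
- coaster: Loose wooden coaster, 90 x 90 x 12 mm, plus a ring 62 mm across, 2 mm high, on one face; 70 g. Faces bevelled: at the edges its underside is 2.5 mm clear of the board, falling to 0 at 8 mm in. Origin: centre of the plain face; z points to the ringed face (up at first). Lies 5 to 40 mm short of the batten, nearly square to it. The turner must not press on it with more than 15 N.
- turner: Loose turner (spatula), 0.12 kg, lying in its rest. Steel blade 100 mm long (x) x 80 wide (y), 2.4 mm thick, 1 mm at the front edge. Origin: centre of the underside of the blade if straight; z up, front edge at x = +50 mm. The blade is bent up or down by up to 7 degrees at its rear edge (x = -50 mm), differently each time and not measured: feel for the board. Readings stop while held.
- turner_grip (a point): Middle of the turner's straight handle: eight-sided wood, 26 mm across flats (also flat at 45 degrees), 110 mm long along the turner's x; its axis 65 mm above and 130 mm behind the turner's origin. Axes as the turner's. In the rest it is free between the posts over 80 mm: grip from straight above or tilted 45 degrees to either side.
- rest: Fixed dark wooden tool rest: foot 125 x 70 x 10 mm and two posts 92 mm apart (x), 10 mm thick, 82 mm high, 44 mm wide, each with a 90 degree V notch. Origin: centre of its underside. The handle lies in the notches along x, blade to +x, its middle 85 mm above the origin.
- wax_tin: Bystander: round tin, 87 mm diameter, 40 mm high. Origin: centre of its underside.
- brush: Bystander: flat brush, 40 x 203 x 13 mm, lying flat. Origin: centre of its underside.
- sanding_block: Bystander: cork sanding block, 65 x 112 x 29 mm. Origin: centre of its underside.
Mind the look-alikes: they are no part of the job. Of the things that look like the coaster, the smallest one is meant. There is more than one size of the rest; the one meant has the size given above.

How it is judged:
On the way, in this order (a step that is already met when the one before it is completed fails the run):
1. the blade is under the coaster: the coaster's centre over the blade, resting on it (x of coaster in the frame of turner between -0.05 and 0.035 m and y of coaster in the frame of turner between -0.035 and 0.035 m and z of coaster in the frame of turner between -0.006 and 0.018 m and angle between coaster's own z axis and vertical below 0.6 rad), for 0.1 s.
2. the coaster goes over swiftly: past 70 degrees, turning faster than 1.5 rad/s (angle between coaster's own z axis and vertical above 1.22 rad and angular speed of coaster above 1.5 rad/s), for 0.02 s.
At the end, for the whole second after the job is handed in: the coaster lies upside down, level within 0.1 rad, its ring on the board and its centre within the board's outline, clear of batten and turner; the turner lies in both notches of its rest, blade ahead, within 20 mm of the middle, upright within 0.15 rad; all at rest and released (angle between coaster's own z axis and vertical above 3.0416 rad and x of coaster in the frame of board between -0.11 and 0.075 m and y of coaster in the frame of board between -0.2 and 0.2 m and z of coaster in the frame of board between 0.022 and 0.03 m and linear speed of each of coaster, turner below 0.02 m/s and angle between turner's own z axis and vertical below 0.15 rad and horizontal distance between turner_grip and rest below 0.02 m and z of turner_grip in the frame of rest between 0.075 and 0.09 m and x of turner in the frame of rest above 0.1 m and contact force between coaster and turner below 0.5 N); the robot touches nothing.
It fails at once if the turner presses on the board with more than 10 N (contact force between turner and board above 10 N).
It fails at once if the turner presses on the coaster with more than 15 N (contact force between turner and coaster above 15 N).
It fails at once if the gripper touches the coaster (contact force between any of the fingers, the arm and coaster above 0.3 N).
It fails at once if the wax tin, brush or sanding block is shifted by more than 20 mm (distance of any of wax_tin, brush, sanding_block from where it was at the start of the episode above 0.02 m).
It also fails if it takes over 72 s, if anything falls off the work surface, if the arm or the gripper's body presses on something with over 40 N, if the wrist force passes 120 N, or if a joint passes its speed limit or range.

## Working session

There is one attempt and no reset: what is moved stays moved. The work goes in short steps, each a Python script; the robot and the scene stay as the last script left them, time stands still between calls to the robot, and variables do not carry over. Pictures are saved under pics/ and viewed, at most 10 in all, crops included, and the job is handed in when it is done.

```bash
ls; mkdir -p pics; python3 - <<'E'
from cell import arm,claw,ik,state,camera
import cv2,numpy as np
for n in("scene","top"):
    c=camera(n); cv2.imwrite(f"pics/{n}0.png",c["frame"][:,:,::-1]); print(n,np.round(c["mtx"],1).tolist(),np.round(c["world_from_camera"],4).tolist(),[k for k in c])
    np.savez(f"{n}0.npz",**{k:np.array(v) for k,v in c.items()})
print(state())
E
```

```text
pics
scene [[369.2, 0.0, 319.1], [0.0, 369.2, 204.9], [0.0, 0.0, 1.0]] [[-0.6492, 0.5894, -0.4808, -0.1462], [-0.7604, -0.4875, 0.4291, 0.6036], [0.0185, 0.6441, 0.7647, 1.1609], [0.0, 0.0, 0.0, 1.0]] ['frame', 'mtx', 'world_from_camera']
top [[421.0, 0.0, 324.1], [0.0, 421.0, 201.9], [0.0, 0.0, 1.0]] [[-0.0091, 0.9973, -0.0734, 0.4518], [-0.9999, -0.0098, -0.009, -0.0017], [-0.0097, 0.0733, 0.9973, 1.3163], [0.0, 0.0, 0.0, 1.0]] ['frame', 'mtx', 'world_from_camera']
{'clock': 0.1, 'joint_positions': array([-1.43228247e+00,  2.63480108e-01, -4.88477831e-02,  1.25943261e+00,
       -2.56113988e-05,  1.41550160e+00]), 'dq': array([-0.00171067, -0.00018305,  0.00245039,  0.00088846,  0.00035749,
        0.00112008]), 'tau': array([ 4.64011289e-03, -6.38579321e+01,  3.85064507e+01,  9.94122442e-03,
       -4.96562919e-06,  8.00593831e-07]), 'ee_pos': array([ 0.1519955 , -0.5022551 ,  0.23088002]), 'ee_rot': array([-3.10680045e+00, -4.59714120e-01,  2.75131376e-05]), 'contact_force': array([-0.08105144,  0.16755282, -0.36460876]), 'wrist_torque': array([-0.02448648,  0.01300206,  0.0188608 ]), 'finger_force': 0.0, 'width': 1.0014508360937193}
```

View pics/top0.png

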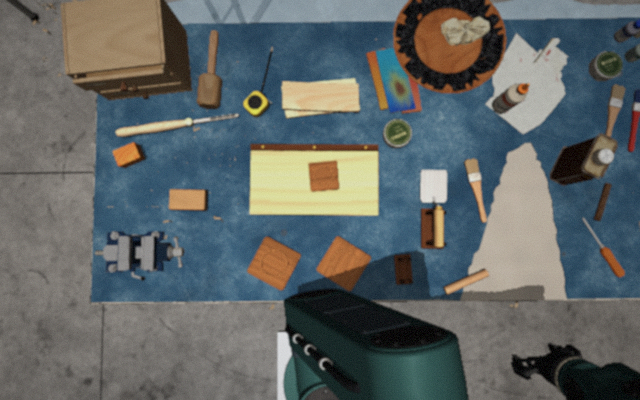

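View pics/scene0.png

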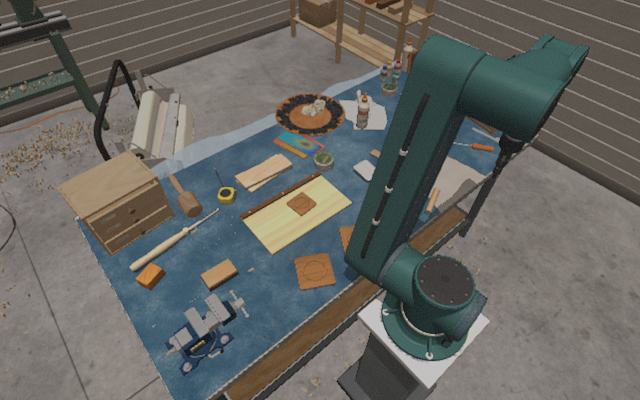

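The top view shows these look-alikes:
- **Coasters:** (324,176) on the board, (274,262) and (343,262). I choose (324,176), the smallest and the one on the board.
- **Rests:** (433,227), holding the turner (blade at 433,186), and a smaller one at (403,268). I choose (433,227).
- **Bystanders:** tin (397,132), brush (476,190), sanding block (187,199).

I'll confirm with close wrist views.

```bash
cat > h.py <<'E'
from cell import arm,claw,ik,state,camera
import cv2,numpy as np
from scipy.spatial.transform import Rotation as R
def T(p,r):
    M=np.eye(4);M[:3,3]=p;M[:3,:3]=r.as_matrix() if isinstance(r,R) else r;return M
def inv(M): return np.linalg.inv(M)
def pr(M): return M[:3,3],R.from_matrix(M[:3,:3]).as_rotvec()
def ray(px,K,W,z):
    px=np.atleast_2d(px).astype(float)
    d=np.c_[(px[:,0]-K[0,2])/K[0,0],-(px[:,1]-K[1,2])/K[1,1],-np.ones(len(px))]@W[:3,:3].T
    o=W[:3,3]; return o+d*((z-o[2])/d[:,2])[:,None]
def look(name):
    s=state();c=camera("wrist")
    W=T(s["ee_pos"],R.from_rotvec(s["ee_rot"]))@c["T_tool_cam"]
    cv2.imwrite(f"pics/{name}.png",c["frame"][:,:,::-1]);np.savez(f"{name}.npz",frame=c["frame"],mtx=c["mtx"],W=W)
    return W
E
python3 - <<'E'
from h import *
d=np.load("top0.npz");K,W=d["mtx"],d["world_from_camera"]
P={"coaster":(324,176,.026),"boardNL":(249,215,.012),"boardNR":(378,215,.012),"battL":(250,147,.024),"battR":(378,147,.024),"blade":(433,186,.02),"handle":(439,226,.098),"tin":(397,132,.04),"brush":(476,190,.013),"block":(187,199,.029)}
for k,(u,v,z) in P.items(): print(k,np.round(ray((u,v),K,W,z)[0],3))
print(np.round(camera("wrist")["T_tool_cam"],3).tolist(), np.round(R.from_rotvec(state()["ee_rot"]).as_matrix(),2).tolist())
down=lambda yaw:(R.from_euler('z',yaw)*R.from_euler('x',np.pi)).as_rotvec()
for p in [(.33,-.33,.33),(.42,-.0,.35)]:
    for yaw in (0,np.pi/2,-np.pi/2,np.pi): print(p,yaw,np.round(q,2) if (q:=ik(p,down(yaw))) is not None else None)
E
```

```text
coaster [0.627 0.01  0.026]
boardNL [0.509 0.244 0.012]
boardNR [ 0.505 -0.156  0.012]
battL [0.72  0.239 0.024]
battR [ 0.716 -0.159  0.024]
blade [ 0.593 -0.327  0.02 ]
handle [ 0.469 -0.321  0.098]
tin [ 0.759 -0.216  0.04 ]
brush [ 0.58  -0.461  0.013]
block [0.56  0.432 0.029]
[[0.001, 0.953, 0.303, 0.078], [1.0, -0.001, 0.0, 0.001], [0.0, 0.303, -0.953, -0.143], [0.0, 0.0, 0.0, 1.0]] [[0.96, 0.29, -0.0], [0.29, -0.96, 0.0], [0.0, -0.0, -1.0]]
(0.33, -0.33, 0.33) 0 [-0.96  0.15  0.07  1.49  0.    2.18]
(0.33, -0.33, 0.33) 1.5707963267948966 [-0.96  0.15  0.07  1.49  0.    0.61]
(0.33, -0.33, 0.33) -1.5707963267948966 [-0.96  0.15  0.07  1.49  0.   -2.53]
(0.33, -0.33, 0.33) 3.141592653589793 [-0.96  0.15  0.07  1.49  0.   -0.96]
(0.42, -0.0, 0.35) 0 [-0.19  0.07  0.03  1.53  0.    2.95]
(0.42, -0.0, 0.35) 1.5707963267948966 [-0.19  0.07  0.03  1.53  0.    1.38]
(0.42, -0.0, 0.35) -1.5707963267948966 [-0.19  0.07  0.03  1.53  0.   -1.77]
(0.42, -0.0, 0.35) 3.141592653589793 [-0.19  0.07  0.03  1.53  0.   -0.19]
```

```bash
cat >> h.py <<'E'
down=lambda yaw:(R.from_euler('z',yaw)*R.from_euler('x',np.pi)).as_rotvec()
c45=np.sqrt(.5)
def Ttt(flip=1,tilt=np.pi/4):   # tool in turner frame, body leaning to -y by tilt
    c,s=np.cos(tilt),np.sin(tilt)
    z=np.array([0,s,-c]);y=flip*np.array([0,c,s]);x=np.cross(y,z)
    return T(np.array([-.13,0,.065])+.019*z,np.c_[x,y,z])
def turner(p,yaw=0,pitch=0,roll=0): # pitch>0 nose down
    return T(p,R.from_euler('ZYX',[yaw,pitch,roll]))
E
python3 - <<'E'
from h import *
arm.move_ptp((.46,-.32,.33),down(np.pi)); W=look("w_turner"); print(state()["clock"])
arm.move_ptp((.54,.02,.33),down(np.pi)); W=look("w_coaster");print(state()["clock"],camera("wrist")["mtx"])
for f in (1,-1):
  for n,p,ro in [("rest",(.6,-.32,.02),0),("restup",(.6,-.32,.12),0),("slide0",(.52,.01,.03),0),("slide1",(.63,.01,.02),0)]+[(f"roll{a}",(.6,.05,.1),-np.radians(a)) for a in (45,90,110,120)]:
    q=ik(*pr(turner(p,0,0,ro)@Ttt(f))); print(f,n,None if q is None else np.round(q,2))
E
```

```text
2.075
3.4417 [[296.71677417   0.         324.51048261]
 [  0.         296.71677417 203.3719916 ]
 [  0.           0.           1.        ]]
1 rest [-0.94  0.85  0.27  1.67  0.43 -1.1 ]
1 restup [-0.94  0.79  0.41  1.88  0.43 -1.1 ]
1 slide0 [-0.62  0.44 -0.56  1.1   0.61 -0.79]
1 slide1 [-0.5   0.56 -0.32  1.14  0.67 -0.65]
1 roll45 [ 0.03  0.25 -0.37  0.96  0.    0.03]
1 roll90 [ 0.43  0.57 -0.24  1.16 -0.7   0.57]
1 roll110 [ 0.51  0.82 -0.13  1.43 -0.92  0.92]
1 roll120 [ 0.52  0.96 -0.07  1.62 -0.99  1.15]
-1 rest [-0.94  0.85  0.27  1.67  0.43  2.05]
-1 restup [-0.94  0.79  0.41  1.88  0.43  2.05]
-1 slide0 [-0.62  0.44 -0.56  1.1   0.61  2.35]
-1 slide1 [-0.5   0.56 -0.32  1.14  0.67  2.49]
-1 roll45 [ 0.03  0.25 -0.37  0.96  0.   -3.11]
-1 roll90 [ 0.43  0.57 -0.24  1.16 -0.7  -2.57]
-1 roll110 [ 0.51  0.82 -0.13  1.43 -0.92 -2.22]
-1 roll120 [ 0.52  0.96 -0.07  1.62 -0.99 -1.99]
```

```bash
python3 -c "
import cv2,numpy as np
a=cv2.imread('pics/w_turner.png');b=cv2.imread('pics/w_coaster.png')
cv2.imwrite('pics/both.png',cv2.resize(np.vstack([a,b]),(480*1,600)))"
```

```text
(no output)
```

View pics/w_turner.png

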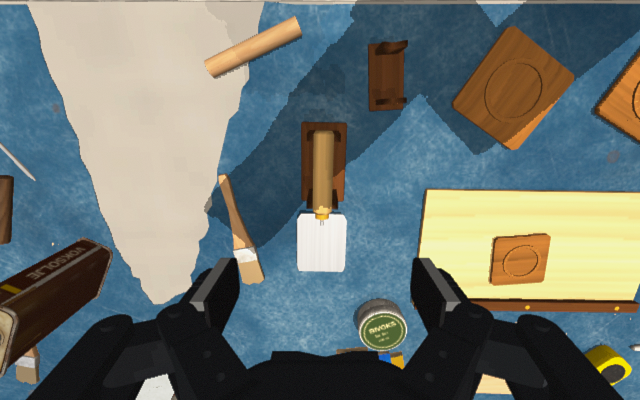

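View pics/w_coaster.png

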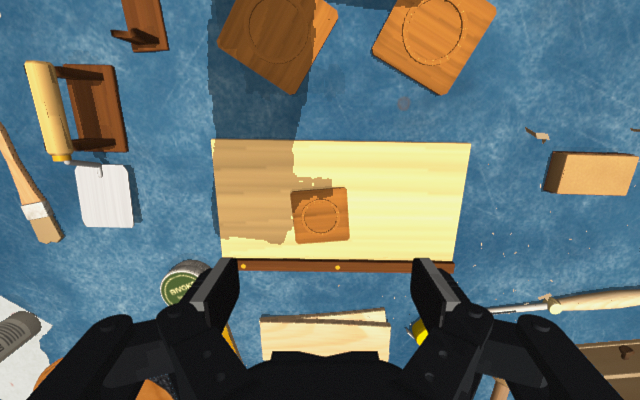

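The wrist views confirm the choices. The turner lies in the full-size rest, with its blade at (322,243) and handle at (323,172) in the first view. In the second, the small coaster is at (321,215), the board's near edge at row 142, and the batten at row 266. Now I'll measure them.

```bash
cat > meas.py <<'E'
from h import *
def blob(n,roi,lo,hi,z):
    d=np.load(n+".npz");u0,v0,u1,v1=roi
    hsv=cv2.cvtColor(d["frame"],cv2.COLOR_RGB2HSV)[v0:v1,u0:u1]
    m=cv2.morphologyEx(cv2.inRange(hsv,lo,hi),cv2.MORPH_OPEN,np.ones((3,3)))
    c=max(cv2.findContours(m,cv2.RETR_EXTERNAL,cv2.CHAIN_APPROX_NONE)[0],key=cv2.contourArea)[:,0]+[u0,v0]
    w=ray(cv2.convexHull(c)[:,0],d["mtx"],d["W"],z)[:,:2]
    r=cv2.minAreaRect((w*1000).astype(np.float32)); return r
for a in [("w_turner",(285,205,365,285),(0,0,150),(180,60,255),.02),
          ("w_turner",(300,110,350,215),(10,60,120),(25,190,255),.085),
          ("w_coaster",(280,175,365,255),(5,110,60),(16,255,200),.024),
          ("w_coaster",(200,130,480,262),(17,50,80),(32,255,255),.012),
          ("w_coaster",(200,250,480,285),(0,120,20),(14,255,140),.024)]:
    r=blob(*a); print(a[0],a[1],np.round(r[0],1),np.round(r[1],1),round(r[2],2))
for n,px,z in [("w_turner",(302,122),.01),("w_turner",(346,122),.01),("w_coaster",(212,139.5),.012),("w_coaster",(470,143),.012)]:
    d=np.load(n+".npz");print(px,np.round(ray(px,d["mtx"],d["W"],z),4))
E
python3 meas.py
```

```text
w_turner (285, 205, 365, 285) [ 596.7 -326.6] [ 82.  105.6] 89.02
w_turner (300, 110, 350, 215) [ 465.8 -315.9] [ 40.7 111.1] 89.28
w_coaster (280, 175, 365, 255) [605.   -1.7] [45.2 67.7] 5.34
w_coaster (200, 130, 480, 262) [609.8  41.5] [399.1 203.6] 89.05
w_coaster (200, 250, 480, 285) [715.9  18.5] [299.2  22. ] 89.05
(302, 122) [[ 0.4009 -0.3548  0.01  ]]
(346, 122) [[ 0.401  -0.2885  0.01  ]]
(212, 139.5) [[ 0.507  -0.1534  0.012 ]]
(470, 143) [[0.5124 0.2411 0.012 ]]
```

```bash
python3 -c "
import cv2,numpy as np
a=cv2.imread('pics/w_turner.png')[105:285,270:375];b=cv2.imread('pics/w_coaster.png')[170:280,200:480]
a=cv2.resize(a,None,fx=3,fy=3,interpolation=2);b=cv2.resize(b,None,fx=1.65,fy=1.65,interpolation=2)
o=np.zeros((560,800,3),'u1');o[:a.shape[0],:a.shape[1]]=a;o[:b.shape[0],325:325+b.shape[1]]=b;cv2.imwrite('pics/crop1.png',o)"
```

```text
(no output)
```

View pics/crop1.png

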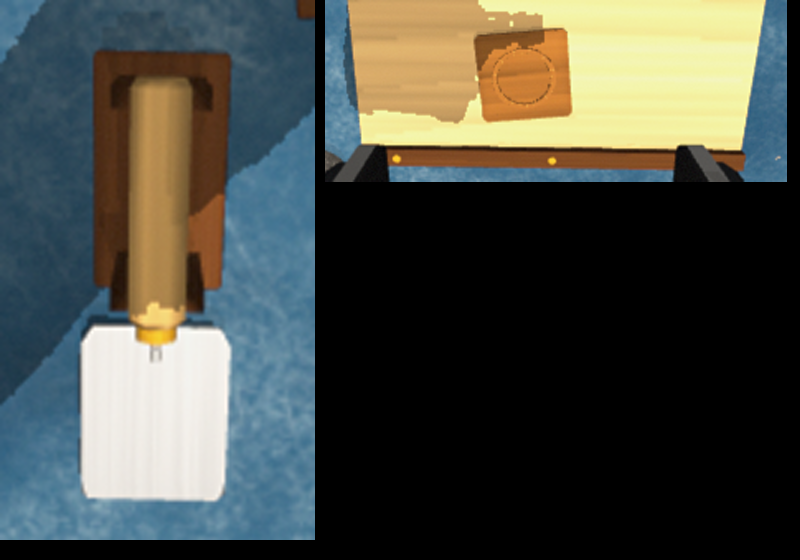

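The crop shows the handle at crop u 129–191, v 76–318, the blade at u 80–231, v 324–500, and the rest foot at u 93–231, v 50–288. The coaster's corners are near (475,36), (567,28), (572,115) and (484,122), and the batten's near edge is at v≈149.

```bash
cat >m2.py <<'E'
from h import *
def A(pts,z): d=np.load("w_turner.npz");return ray(np.array(pts)/3+[270,105],d["mtx"],d["W"],z)[:,:2]
def B(pts,z): d=np.load("w_coaster.npz");return ray((np.array(pts)-[325,0])/1.65+[200,170],d["mtx"],d["W"],z)[:,:2]
np.set_printoptions(precision=4,suppress=True)
print("handle ends",A([(163,76),(157,312)],.085))
print("blade corners L R rear, L R front",A([(82,324),(230,324),(81,500),(226,500)],.022))
print("rest foot",A([(93,52),(231,54),(93,288),(221,288)],.01))
c=B([(475,36),(567,28),(572,115),(484,122)],.025);print("coaster",c,c.mean(0))
print("sides",np.linalg.norm(c-np.roll(c,1,0),axis=1))
print("batten near",B([(361,147),(745,151)],.024),B([(361,147),(745,151)],.012))
E
python3 m2.py
```

```text
handle ends [[ 0.4081 -0.3211]
 [ 0.5138 -0.324 ]]
blade corners L R rear, L R front [[ 0.542  -0.3648]
 [ 0.542  -0.2853]
 [ 0.649  -0.3684]
 [ 0.6491 -0.2852]]
rest foot [[ 0.4014 -0.3563]
 [ 0.4024 -0.287 ]
 [ 0.5254 -0.3594]
 [ 0.5255 -0.2897]]
coaster [[ 0.5862 -0.0343]
 [ 0.5785  0.0528]
 [ 0.6681  0.0598]
 [ 0.6758 -0.0284]] [0.6271 0.0125]
sides [0.0897 0.0875 0.0899 0.0885]
batten near [[ 0.7043 -0.1552]
 [ 0.709   0.2385]] [[ 0.7107 -0.1599]
 [ 0.7156  0.2444]]
```

```bash
cat >> h.py <<'E'
TT=Ttt(1)
REST=np.array([.464,-.3228,.085]);RY=-.024
RT=turner(REST-R.from_euler('z',RY).apply([-.13,0,.065]),RY)
def off(M,d): N=M.copy();N[:3,3]+=d;return N
def ml(Tn,v=.15): p,r=pr(Tn@TT); arm.move_l(p,r,velocity=v)
def held():  # nominal turner pose now
    s=state();return T(s["ee_pos"],R.from_rotvec(s["ee_rot"]))@inv(TT)
def fz(n=3):
    a=[]
    for _ in range(n): arm.hold(.02);s=state();a.append(s["contact_force"])
    return np.mean(a,0)
E
python3 - <<'E'
from h import *
np.set_printoptions(precision=3,suppress=True)
G=RT@TT; A=G.copy();A[:3,3]-=.11*G[:3,2]
claw.set_gripper(.85)
arm.move_ptp(*pr(A)); print(state()["clock"])
arm.move_l(G[:3,3],velocity=.15); print(state()["clock"],fz())
claw.set_gripper(0,newtons=70); s=state(); print(s["clock"],s["width"],s["finger_force"],s["ee_pos"]-G[:3,3],fz())
ml(off(RT,[0,0,.03]),.1); print(state()["clock"],fz(),state()["wrist_torque"])
ml(off(RT,[0,0,.13]),.2); print(state()["clock"],fz(),state()["wrist_torque"],state()["width"])
c=camera("top");cv2.imwrite("pics/top1.png",c["frame"][100:300,250:550,::-1])
look("w_lift")
E
```

```text
5.4917
6.375 [-0.525  0.154  0.164]
6.9167 0.287854024751004 69.28352270275354 [ 0. -0.  0.] [-1.663 -3.964  5.737]
7.4167 [-0.29   0.481 -1.474] [-0.831  0.085  0.008]
8.1167 [-0.01   0.098 -1.141] [-0.733  0.047  0.011] 0.2904216260573991
```

```bash
cat > feel.py <<'E'
from h import *
np.set_printoptions(precision=3,suppress=True)
BY=-.012
def feel(x,y,pitch,z0,zmin,thr=1.0):
    """lower until touch; returns nominal turner pose at touch"""
    M=lambda z:turner([x,y,z],BY,pitch)
    ml(M(z0),.15);arm.hold(.1);b=fz(4);z=z0
    for st in (.003,.0004):
        while z>zmin:
            z-=st; ml(M(z),.03);f=fz(2)-b
            if f[2]>(thr if st<.001 else .6): break
        print("touch" ,round(z,4),f,state()["clock"])
        if st>.001: z+=.0035;ml(M(z),.03)
    return M(z),f
if __name__=="__main__":
    ml(turner([.56,-.1,.14],BY),.3);ml(turner([.60,.155,.08],BY),.3);print(state()["clock"])
    M,f=feel(.60,.155,np.radians(10),.045,.004)
    np.save("touch1.npy",M)
    ml(off(M,[0,0,.02]),.1)
E
python3 feel.py
```

```text
10.2417
touch 0.009 [-0.413  0.691  3.074] 14.1333
touch 0.0109 [-0.646  0.277  1.055] 15.5333
```

```bash
cat > slide.py <<'E'
from feel import *
import sys
P=np.radians(9);XF=.0475
print(held()[:3,3])
y=.0125
u=R.from_euler('z',BY).apply([1,0,0])
pos=lambda x,z:turner([x,y+(x-.65)*u[1],z],BY,P)
if __name__=="__main__":
    ml(turner([.54,.1,.07],BY,P),.3);ml(pos(.512,.03),.25);arm.hold(.1);b=fz(5);np.save("b.npy",b)
    z=.0145;ml(pos(.512,z),.08)
    while True:
        z-=.0006;ml(pos(.512,z),.03);f=fz(2)-b
        if f[2]>.9 or z<.006:break
    print("touch",z,f,state()["clock"])
    x=.512
    while x<.6525-.0001:
        x=min(x+.01,.6525);ml(pos(x,z),.08);f=fz(2)-b
        print(round(x,3),round(z,4),f,round(state()["clock"],1))
        if np.hypot(f[0],f[1])>7 or f[2]>5: print("STOP");break
        if f[2]<.5:z-=.0005
        elif f[2]>2:z+=.0006
    c=camera("top");cv2.imwrite("pics/top2.png",c["frame"][:,:,::-1]);cv2.imwrite("pics/top2c.png",cv2.resize(c["frame"][130:260,230:400,::-1],None,fx=4,fy=4,interpolation=2))
    look("w_slide")
E
python3 slide.py
```

```text
[0.6   0.155 0.031]
touch 0.010300000000000002 [-0.931  0.502  1.666] 19.3833
0.522 0.0103 [0.489 0.678 1.209] 19.7
0.532 0.0103 [ 0.059 -0.106  1.465] 20.0
0.542 0.0103 [0.049 0.07  0.438] 20.3
0.552 0.0098 [ 0.738 -0.184  0.994] 20.6
0.562 0.0098 [1.037 0.03  1.335] 20.9
0.572 0.0098 [ 0.454 -0.54   2.047] 21.2
0.582 0.0104 [ 0.499 -0.303  1.128] 21.5
0.592 0.0104 [0.534 0.406 0.935] 21.9
0.602 0.0104 [0.438 0.533 0.548] 22.2
0.612 0.0104 [0.279 0.019 0.782] 22.5
0.622 0.0104 [ 0.211 -0.219  0.982] 22.8
0.632 0.0104 [ 0.118 -0.006  1.067] 23.1
0.642 0.0104 [ 0.785 -0.088  0.853] 23.4
0.652 0.0104 [ 0.757 -0.081  0.162] 23.7
0.652 0.0099 [-0.953 -0.275  1.536] 24.0
```

```bash
python3 -c "
import cv2,numpy as np
a=cv2.imread('pics/top2c.png');b=cv2.imread('pics/w_slide.png')
a=cv2.resize(a,(400,306));b=cv2.resize(b,(400,250));cv2.imwrite('pics/v2.png',np.vstack([a,b]))"
```

```text
(no output)
```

View pics/v2.png

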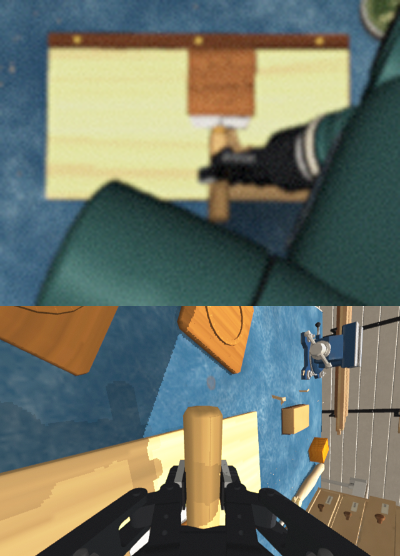

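Picture: the coaster is square against the batten, with the blade's white strip just showing at its near edge (upper view, row 120) and the blade centred under it. Next I'll lift, back off and check the roll waypoints.

```bash
cat > roll.py <<'E'
from feel import *
BETA=np.radians(5)
B=T([-.05,0,0],np.eye(3))@T([0,0,0],R.from_euler('y',-BETA))@T([.05,0,0],np.eye(3))
Qp=lambda Q:Q@inv(B)
XB,YB=.632,.0125
def level(x,z,y=YB): return T([x,y,z],R.from_euler('z',BY))
def rolled(phi,dy=0,ze=.0160,x=XB):
    Q0=level(x,0)
    piv=T([x,YB+.04+dy,ze],R.from_euler('ZX',[BY,-phi]))
    return Qp(piv@T([0,-.04,0],np.eye(3)))
WP=[(0,0,.016),(22,0,.016),(44,0,.016),(64,0,.016),(106,.035,.036)]
def wq(w): return rolled(np.radians(w[0]),w[1],w[2])
E
python3 - <<'E'
from roll import *
Q=held()@B; print("blade centre",Q[:3,3],R.from_matrix(Q[:3,:3]).as_euler('ZYX',degrees=True))
for w in WP: 
    p,r=pr(wq(w)@TT);q=ik(p,r);print(w,p,wq(w)@np.array([-.13,0,.065,1]),q)
x0=Q[0,3]
ml(Qp(level(x0,.020)),.03);print(fz()-np.load("b.npy"))
ml(Qp(level(x0,.030)),.05);print(fz()-np.load("b.npy"))
ml(Qp(level(XB,.030)),.05);print(fz()-np.load("b.npy"),state()["clock"])
c=camera("top");cv2.imwrite("pics/top3c.png",cv2.resize(c["frame"][130:260,230:400,::-1],None,fx=3,fy=3,interpolation=2))
E
```

```text
blade centre [0.653 0.013 0.014] [-0.687  4.014  0.004]
(0, 0, 0.016) [0.506 0.027 0.074] [0.507 0.014 0.088 1.   ] [-0.471  0.593 -0.251  1.208  0.652 -0.589]
(22, 0, 0.016) [0.507 0.051 0.08 ] [0.508 0.044 0.097 1.   ] [-0.271  0.419 -0.32   1.004  0.371 -0.242]
(44, 0, 0.016) [0.507 0.075 0.076] [0.508 0.075 0.095 1.   ] [-0.022  0.38  -0.319  0.933  0.019  0.051]
(64, 0, 0.016) [0.507 0.095 0.065] [0.509 0.101 0.083 1.   ] [ 0.195  0.464 -0.259  0.981 -0.308  0.3  ]
(106, 0.035, 0.036) [0.508 0.152 0.045] [0.509 0.169 0.055 1.   ] [ 0.527  0.923  0.125  1.573 -0.799  0.99 ]
[ 0.073 -0.253 -0.133]
[-0.115 -0.657 -0.486]
[ 0.37  -0.136  0.015] 25.4833
```

View pics/top3c.png

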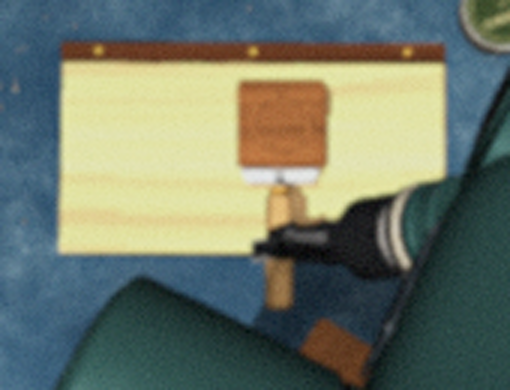

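Picture: the coaster (283,124 in the crop) rides on the blade, clear of the batten. Now the roll.

```bash
python3 - <<'E'
from roll import *
b=np.load("b.npy")
ml(wq(WP[0]),.08)
for w in WP[1:4]:
    ml(wq(w),.08);print(w,state()["clock"],state()["contact_force"]-b)
for v in (.13,.10,.07):
    try: ml(wq(WP[4]),v);print("fast",v);break
    except arm.PlanningError as e: print(e)
print(state()["clock"],state()["contact_force"]-b);arm.hold(.3)
c=camera("top");cv2.imwrite("pics/top4c.png",cv2.resize(c["frame"][130:260,230:400,::-1],None,fx=3,fy=3,interpolation=2));cv2.imwrite("pics/top4.png",c["frame"][:,:,::-1])
c=camera("scene");cv2.imwrite("pics/sc4c.png",cv2.resize(c["frame"][130:260,220:380,::-1],None,fx=3,fy=3,interpolation=2))
a=cv2.imread("pics/top4c.png")[:,:400];s=cv2.imread("pics/sc4c.png")[:,:400];cv2.imwrite("pics/v4.png",np.hstack([a,s]))
E
```

```text
(22, 0, 0.016) 26.3917 [ 0.106 -0.129 -1.182]
(44, 0, 0.016) 26.925 [ 0.885 -0.281 -0.272]
(64, 0, 0.016) 27.425 [ 0.121 -0.351  0.559]
fast 0.13
28.375 [ 0.335 -0.008  0.436]
```

View pics/v4.png

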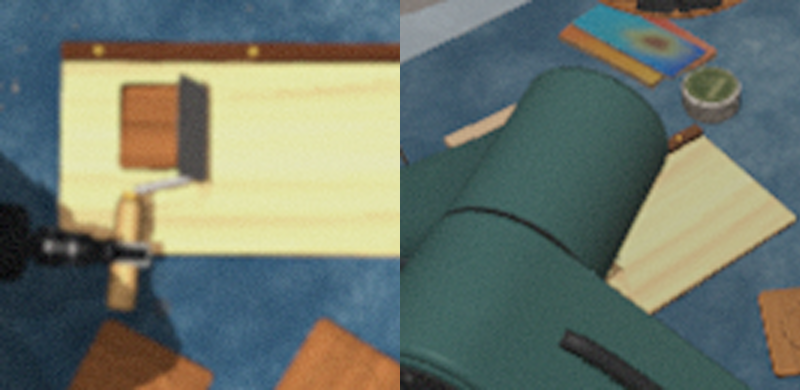

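Picture: the coaster lies left of the now-upright blade (crop 150,127), with no ring visible. I'll back the blade off to the right, raise it and check.

```bash
python3 - <<'E'
from roll import *
w=wq(WP[4])
ml(off(w,[0,-.05,.005]),.15);ml(off(w,[0,-.07,.12]),.25)
arm.move_ptp(*pr(turner([.56,-.15,.15],BY)@TT));print(state()["clock"])
ml(off(RT,[0,0,.10]),.3);print(state()["clock"],fz())
c=camera("top");cv2.imwrite("pics/top5.png",c["frame"][:,:,::-1]);look("w5")
d=cv2.resize(c["frame"][130:260,230:400,::-1],None,fx=3,fy=3,interpolation=2)
c=camera("scene");s=cv2.resize(c["frame"][150:260,230:360,::-1],(280,237),interpolation=2)
e=cv2.resize(c["frame"][:,:,::-1],(280,153))
cv2.imwrite("pics/v5.png",np.hstack([d,np.vstack([s,e])]))
E
```

```text
31.675
32.425 [-0.259  0.437 -1.081]
```

View pics/v5.png

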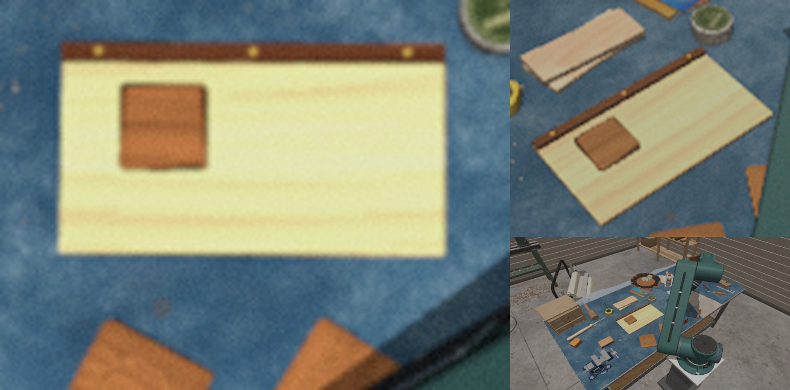

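Picture: the coaster lies flat with its plain face up at crop (163,126), clear of the batten. Next I return the turner to its rest.

```bash
python3 - <<'E'
from roll import *
ml(off(RT,[0,0,.02]),.15);arm.hold(.1);b=fz(4);z=.02
while z>-.003:
    z-=.002;ml(off(RT,[0,0,z]),.04);f=fz(2)-b
    if f[2]>1.2:break
print(z,f,state()["clock"])
claw.set_gripper(.5);arm.hold(.2);claw.set_gripper(.9)
G=RT@TT;p=state()["ee_pos"]-.12*G[:3,2];arm.move_l(p,velocity=.12)
arm.move_ptp((.44,-.30,.36),down(np.pi));arm.hold(.3);look("w6");print(state()["clock"],fz())
E
```

```text
0.01 [ 0.274 -3.018  5.982] 34.8917
38.35 [ 0.272 -0.212  0.296]
```

View pics/w6.png

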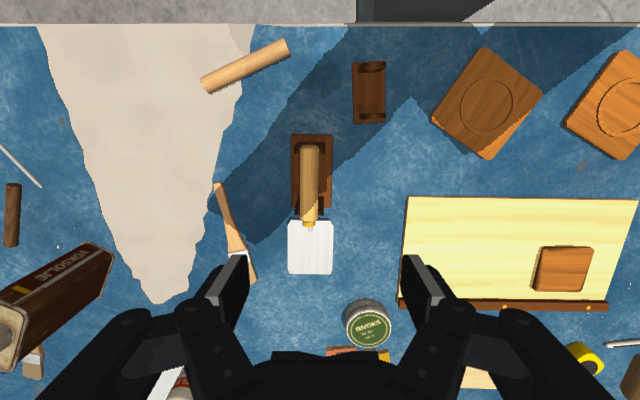

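Picture: the turner lies in the rest (handle 309,184; blade 310,247) and the bystanders look unmoved. The touch came higher than expected, so I'll check numerically by re-taking the two earlier viewpoints and comparing outlines.

```bash
cat > cmp.py <<'E'
from h import *
np.set_printoptions(precision=1,suppress=True)
arm.move_ptp((.46,-.32,.33),down(np.pi)); arm.hold(.2);look("w_turner2")
arm.move_ptp((.54,.02,.33),down(np.pi)); arm.hold(.2);look("w_coaster2"); print(state()["clock"])
def box(n,roi,lo,hi):
    f=np.load(n+".npz")["frame"];u0,v0,u1,v1=roi
    m=cv2.morphologyEx(cv2.inRange(cv2.cvtColor(f,cv2.COLOR_RGB2HSV)[v0:v1,u0:u1],lo,hi),cv2.MORPH_OPEN,np.ones((3,3)))
    c=max(cv2.findContours(m,cv2.RETR_EXTERNAL,cv2.CHAIN_APPROX_NONE)[0],key=cv2.contourArea)[:,0]+[u0,v0]
    s=c@[1,1];d=c@[1,-1]
    return cv2.contourArea(c),np.array([c[s.argmin()],c[d.argmax()],c[s.argmax()],c[d.argmin()]]).ravel(),np.array(cv2.minAreaRect(c.astype(np.float32))[0])
W=((0,0,150),(180,60,255));H=((13,60,120),(28,190,255))
for roi,t,m in [((280,205,370,290),"w_turner",W),((300,110,350,225),"w_turner",H),((60,155,150,245),"w_coaster",W),((15,50,82,170),"w_coaster",H)]:
    for k in ("","2"): print(t+k,*box(t+k,roi,*m))
# rest foot / bystander shifts: phase correlation of patches
for t,rois in {"w_turner":{"foot":(300,118,312,200),"brush":(215,170,268,290),"tin":(350,290,412,345)},"w_coaster":{"block":(535,140,640,205)}}.items():
    a,b=[cv2.cvtColor(np.load(t+k+".npz")["frame"],cv2.COLOR_RGB2GRAY) for k in("","2")]
    for n,(u0,v0,u1,v1) in rois.items():
        r=cv2.matchTemplate(b[v0-12:v1+12,max(u0-12,0):u1+12],a[v0:v1,u0:u1],cv2.TM_CCOEFF_NORMED);_,mx,_,l=cv2.minMaxLoc(r);print(n,round(mx,3),np.array(l)-[min(12,u0),12])
E
python3 cmp.py
```

```text
40.5
w_turner 2636.0 [300 214 344 215 342 271 298 270] [321.5 242.5]
w_turner2 2599.5 [301 214 343 215 343 271 298 270] [321.  242.9]
w_turner 1429.0 [314 134 332 134 328 214 313 211] [322.5 173. ]
w_turner2 1394.5 [314 135 332 136 328 215 313 212] [322. 174.]
w_coaster 3045.0 [ 76 166 124 167 132 227  85 225] [103.5 196.5]
w_coaster2 3026.0 [ 77 167 123 167 132 228  85 226] [103.8 197.6]
w_coaster 2101.0 [ 26  61  47  63  68 153  47 152] [ 47.7 107.3]
w_coaster2 2107.0 [ 26  63  47  65  70 154  47 154] [ 48.1 109. ]
foot 0.969 [0 0]
brush 0.714 [ 1 -1]
tin 0.747 [-1 -1]
block 0.998 [0 0]
```

```bash
python3 -c "
from h import *
print(arm.job_done(),state()['clock'])"
```

```text
the job is handed in; nothing more can be done
the job is handed in; nothing more can be done
```

I handed the job in at about 40 s. The coaster lies flat on the board with its ring underneath, and the turner is back in its rest within about 2 mm of where it started and released; the hand-in call returned no verdict.

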